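Back the stock feeder off one notch

TASK

The feed wheel of the green stock feeder has to go back one notch: with a fingertip, tip the pawl's upright finger lever outward so that the pawl lifts well clear of the ratchet teeth, then press down the star-handle spoke on the side away from the pawl until the wheel has turned back by exactly one tooth. Then push the lever upright again so that the pawl drops fully into the next gap and locks the wheel. Only touch and push: grip nothing, and leave the loose bushings, tin and wrench where they stand.

Things in the scene. Friction and masses are not known exactly. Their poses are not given: they have to be found in the camera images.
- feeder: Fixed green casting on the bench, base plate 170 x 200 x 14 mm. Origin on the bench straight under the ratchet wheel's middle; z up; x level along the wheel's shaft, from the casting and feed rolls towards the star handle (within 30 degrees of world x); y towards the spoke to be pressed, the pawl being on the -y side. The casting lies at x = -125 to -18 mm, up to 204 mm high.
- shaft (a point): Centre of the wheel, 130 mm above the bench, axes as the feeder's. Steel saw-toothed wheel, 18 mm thick (x -9 to 9 mm), radius 70 mm at the tips, 58 mm at the roots, 12 teeth. The star handle turns with it in the plane x = 41 mm: three straight spokes 120 degrees apart with black grips 18 mm thick, 75 to 115 mm from the shaft.
- spoke_grip (a point): On the centre line of the spoke to be pressed, in its black grip (18 mm thick), 97 mm from the shaft, at the feeder's x = 41 mm. At the start this spoke points to the feeder's +y side and 12 to 20 degrees upward; one notch back brings it to 9 to 18 degrees below level. Moves with the wheel.
- wheel (a joint): Turn of wheel and star handle about the feeder's x, rad; positive lifts the spoke at +y, negative (backward) lowers it. At 0 a tooth bears on the lowered pawl, which blocks backward turning; it starts at 0.01 to 0.13. One notch is 0.524: from -0.51 to -0.37 the pawl drops fully into the next gap. Steady drag 0.25 N m; stays where it is left.
- pawl (a joint): Angle of the pawl about its pivot (parallel to the feeder's x), rad: 0 is fully down, nose between two teeth and lever upright; grows as the nose rises and the lever leans outward to the feeder's -y; stop at 0.65. Nose clears the teeth from about 0.2; well clear is over 0.35. Stiff pivot (drag 0.16 N m): stays where it is left.
- pawl_pivot (a point): The pawl's pivot, fixed, 188 mm above the bench, at the feeder's y = -88 mm, in the wheel's plane (x = 0). The pawl is 14 mm thick in x (from -7 to 7 mm). Its arm runs from here over the top of the wheel to the nose, up to 28 mm above the pivot.
- pawl_lever (a point): Top end of the pawl's upright finger lever, a flat bar 14 mm wide (along x) and 8 mm thick (along y), 78 mm from the pivot; moves with the pawl.
- pawl_nose (a point): Lower end of the pawl's nose, 6 mm wide, 88 mm from the pivot along the arm; it moves with the pawl.
- bushing: Loose brass bushing standing on end, 36 mm in diameter, 45 mm high; leave it alone. Origin under its centre.
- bushing2: A second loose brass bushing like it; leave it alone.
- tin: Loose grey tin, 60 mm in diameter, 75 mm high; leave it alone. Origin under its centre.
- wrench: Loose steel wrench lying flat on the bench, 160 mm long along its x; leave it alone.

How it is judged:
By the outcome, as a careful person would: the job done as asked, in the order asked, and still so for the second after the job is handed in, with the robot touching nothing.
It also fails if it takes over 51 s, if anything falls off the work surface, if the arm or the gripper's body presses on something with over 40 N, if the wrist force passes 120 N, or if a joint passes its speed limit or range.

ROBOT

A 6-joint arm with a two-finger parallel gripper is mounted at the origin on the work surface. World frame = base frame: x ahead of the robot, y to its left, z up, the work surface at z = 0. Lengths are in m, angles in rad, forces in N, time in s.
With the tool pointing down it reaches from about 0.25 to 0.775 m from the base axis. Payload 4 kg.
Tool frame: the origin (TCP) lies midway between the tips of the shut fingers; the grasp point (between the pads) lies grip_point_offset behind it (grip_point_offset is the distance from the TCP to the grasp point, in m); z points along the fingers, y is the line along which they close (so a half turn about z gives the same grasp; the last joint's range is limited). The gripper opens to 94 mm and grips with 3 to 60 N. Pads are 16 mm wide; open, the fingers measure 119 mm over their backs; the gripper's body (75 mm by 177 mm) begins 78 mm behind the grasp point.
Start: joints at [-1.266, 0.087, 1.371, -0, 1.684, -0.103], TCP at [0.218, -0.505, 0.206] pointing down, gripper open.
Joint ranges: [-3.1, 3.1], [-0.76, 2.03], [0.27, 2.55], [-1.08, 4.22], [0.17, 2.65], [-2.57, 2.57]. Speed limits (rad/s): [2.79, 2.79, 3.14, 3.14, 3.14, 3.14].

INTERFACE

Orientations are given as [roll, pitch, yaw] about the fixed x, y, z axes, in that order (R = Rz(yaw) Ry(pitch) Rx(roll)).
In Python, from bench import * gives the robot as it stands. The module is installed in compiled form; this text tells all that it offers.
- The arm moves only by the tool apply_moves, never from a script. Its argument "commands" is a list of rows, each a list of 7 numbers: the turn, a rotation vector about the world's x, y, z in rad, then the shift along the world's x, y, z in m, then the opening in per cent of the stroke, from 0 (shut) to 100 (fully open). In form: [[ax, ay, az, x, y, z, jaw], ...]. A call has exactly 5 rows; each row is the pose to reach, as a shift and turn from the pose commanded when the call began; what a row does not reach only later rows make up. A row lasts 1/10 s, in which the tool goes at most 50 mm and 8.59 degrees, less where a joint would pass 70% of its speed; a pose out of reach is approached as far as the arm can. A call with a gripper value outside its range is refused whole. The fingers move at their own pace and stop on an object; the grip force is fixed at half the most. Time passes only in rows, so rows that repeat a pose let the fingers close, or fill a call up. It gives the time, the measured TCP pose, the force, the opening and the grip force at its end, in the units of the state.
- get_obs(): the state, without advancing time (a new reading comes with each control period).
- snapshot(name): name is "side" or "top"; returns a dict with "pixels" (480x640x3 uint8, red, green, blue), "vertical_fov" (degrees; the focal length in pixels is half the picture's height over the tangent of half this angle, whatever the lens; pixels are square), "cx", "cy" (the principal point, pixels), "rvec" (rotation vector, rad) and "tvec" (3), from world to camera coordinates, as OpenCV has them. Camera axes: x right, y down, z forward; pixel columns grow to the right and rows downward; lengths in m; the calibration is good to about 2 mm. A picture is of the moment at which its call begins. There is no depth.
- close_job(): hands the job in; it is judged then, once.
Trained networks look in the newest picture that a camera, given by its name, has taken for a name from the list of things; names that differ only in an ending like _2 or _b are one class to them, and where a whole thing is asked for, a point or a joint stands for the part that bears it (a point fixed in the world has none). Each returns a list of dicts, best first, with "score" (0 to 1); they miss things now and then, are a little off and sometimes report something else, mostly with a low value. They report only what shows in the picture. A call takes as long as a camera call.
- masks_of(camera, query): "mask" (480x640 bool, what is visible of it) and "extent" ([left, top, right, bottom] in pixels, round what is visible of it).
- place_of(camera, query): "pixel" ([column, row] in pixels: a listed point, or the origin of a listed thing).
The state is a dict: "time": time; "joint_positions": joint angles; "qvel": joint speeds; "joint_torque": joint torques, N m; "tool_pos": TCP position; "ee_rot": TCP orientation; "wrist_force": force on the tool from outside, world axes, zero at the start; "wrist_torque": the same for the moment, N m; "width": finger opening in m; "finger_force": force on a finger pad.
Only numpy, scipy, OpenCV 4.12 (cv2) and the standard library are available. Lean on these libraries where they do the work, as an engineer would, in place of code of your own. Each camera call takes 0.05 s, during which the arm holds its last target. There are 200 camera calls.

## Working session

There is one attempt and no reset: what is moved stays moved. The work goes in short steps, Python scripts to look and compute and a tool call to move; the robot and the scene stay as the last step left them, time stands still between calls to the robot, and variables do not carry over. Pictures are saved under pics/ and viewed, at most 10 in all, crops included, and the job is handed in when it is done.

Besides the shell and the picture viewer there is one more tool, called after "Emit:" in YAML: its name, and indented under it one key for each argument. apply_moves: Moves the arm, as the interface text tells. Its arguments: {"type":"object","properties":{"commands":{"type":"array"}},"required":["commands"]}

```bash
mkdir -p pics
cat > h.py <<'E'
from bench import *
import numpy as np, cv2
def shot(c,fn=None):
    s=snapshot(c)
    if fn: cv2.imwrite(fn,s["pixels"][:,:,::-1])
    f=240/np.tan(np.radians(s["vertical_fov"])/2)
    s["K"]=np.array([[f,0,s["cx"]],[0,f,s["cy"]],[0,0,1]]);s["R"]=cv2.Rodrigues(np.array(s["rvec"],float))[0];s["t"]=np.array(s["tvec"],float)
    return s
def ray(s,p):
    d=s["R"].T@np.linalg.inv(s["K"])@np.array([p[0],p[1],1]);return -s["R"].T@s["t"],d/np.linalg.norm(d)
def atz(s,p,z):
    c,d=ray(s,p);return c+d*(z-c[2])/d[2]
def proj(s,P):
    q=(s["R"]@np.atleast_2d(P).T).T+s["t"];q=q@s["K"].T;return q[:,:2]/q[:,2:]
E
python3 - <<'E'
from h import *
np.set_printoptions(precision=3,suppress=True)
o=get_obs();print(o["time"],o["tool_pos"],o["ee_rot"])
for c in("side","top"):
    s=shot(c,f"pics/{c}0.png");print(c,"cam",-s["R"].T@s["t"])
    for q in("feeder","shaft","spoke_grip","pawl_pivot","pawl_lever","pawl_nose","bushing","tin","wrench"):
        print(q,[(round(r["score"],2),np.round(r["pixel"],1).tolist()) for r in place_of(c,q)[:3]])
E
```

```text
0.0 [ 0.218 -0.504  0.204] [-3.139 -0.     0.408]
side cam [0.165 0.879 0.762]
feeder [(0.73, [364.3, 320.6])]
shaft [(0.95, [366.2, 267.7])]
spoke_grip [(0.75, [325.9, 271.8]), (0.7, [315.7, 296.8])]
pawl_pivot [(0.76, [387.2, 223.0])]
pawl_lever [(0.57, [388.6, 185.5]), (0.44, [326.9, 271.3])]
pawl_nose [(0.97, [365.7, 241.4]), (0.27, [389.3, 186.9])]
bushing [(0.58, [284.4, 322.4]), (0.54, [319.1, 294.4])]
tin [(0.79, [352.9, 264.0])]
wrench [(0.81, [336.8, 396.7])]
top cam [0.502 0.052 1.336]
feeder [(0.91, [348.9, 293.4])]
shaft [(0.63, [352.5, 296.0])]
spoke_grip [(0.91, [306.6, 273.3])]
pawl_pivot [(0.61, [403.3, 298.5])]
pawl_lever [(0.87, [406.5, 293.3])]
pawl_nose [(0.56, [353.3, 296.9])]
bushing [(0.52, [306.4, 231.8]), (0.47, [357.6, 239.9])]
tin [(0.7, [427.1, 245.7])]
wrench [(0.8, [240.5, 319.9])]
```

View pics/side0.png

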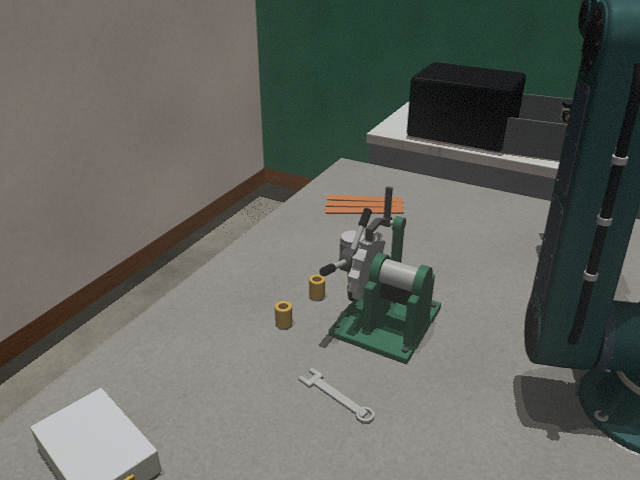

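View pics/top0.png

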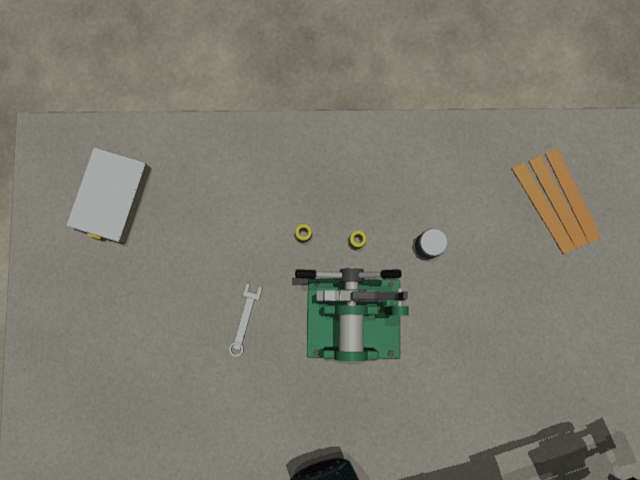

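The side view shows the lever top at about (388,187), the pivot at (387,223) and the pressed grip at (327,271). The top view shows the feeder nearly aligned with world x, with the grip at (305,273) and the lever at (405,294). Next I'll fit the feeder pose and joint angles.

```bash
cat >> h.py <<'E'
from scipy.optimize import least_squares
def model(v):
    x,y,yaw,sp,pw=v
    c,s=np.cos(yaw),np.sin(yaw)
    W=lambda p:np.array([x+c*p[0]-s*p[1],y+s*p[0]+c*p[1],p[2]])
    L=(-.088-.078*np.sin(pw),.188+.078*np.cos(pw))
    return {"feeder":W((0,0,0)),"shaft":W((0,0,.13)),"pawl_pivot":W((0,-.088,.188)),"pawl_lever":W((0,*L)),
      "spoke_grip":W((.041,.097*np.cos(sp),.13+.097*np.sin(sp)))}
def fit(v0,fix=None,cams=("side","top"),pre=""):
    obs=[]
    for c in cams:
        s=shot(c,pre and f"pics/{pre}_{c}.png")
        for q in model(v0):
            if fix is not None and q not in("spoke_grip","pawl_lever"): continue
            for r in place_of(c,q):
                if r["score"]>.3: obs.append((c,s,q,np.array(r["pixel"])))
    e=lambda v:{(c,q,tuple(np.round(p,1))):proj(s,model(v)[q])[0]-p for c,s,q,p in obs}
    v=np.array(v0,float);full=(lambda u:np.r_[fix,u]) if fix is not None else (lambda u:u)
    u0=v[3:] if fix is not None else v
    r=least_squares(lambda u:np.ravel(list(e(full(u)).values())),u0,loss="soft_l1",x_scale=.01 if fix is None else 1.)
    V=full(r.x)
    return V,e(V)
E
python3 - <<'E'
from h import *
np.set_printoptions(precision=4,suppress=True)
s=shot("top");print(atz(s,(348.9,293.4),0.0),atz(s,(352.5,296),.13))
p=atz(s,(352.5,296),.13)
V,e=fit([p[0],p[1],0,.28,0]);print(V)
for k,x in e.items():print(k,x)
for k,x in model(V).items():print(k,x)
for q,z in(("bushing",.045),("bushing",.045),("tin",.075)):
    pass
for q,z in(("bushing",.02),("tin",.03)):
    for r in masks_of("top",q)[:2]: 
        b=r["extent"];print(q,atz(s,((b[0]+b[2])/2,(b[1]+b[3])/2),z))
import bench;print([n for n in dir(bench) if 'grip' in n.lower()], getattr(bench,"grip_point_offset",None))
E
```

```text
[ 0.5336 -0.0012  0.    ] [ 0.5254 -0.003   0.13  ]
[ 0.5252  0.0014 -0.0206  0.3509  0.0106]
('side', 'feeder', (np.float64(363.2), np.float64(319.2))) [ 0.0131 -1.8287]
('side', 'feeder', (np.float64(335.5), np.float64(397.6))) [ 27.7131 -80.2287]
('side', 'shaft', (np.float64(365.7), np.float64(265.3))) [0.2799 0.5855]
('side', 'pawl_pivot', (np.float64(385.9), np.float64(223.7))) [-0.3335 -2.1955]
('side', 'pawl_lever', (np.float64(392.2), np.float64(188.0))) [-4.0162 -1.0142]
('side', 'spoke_grip', (np.float64(325.2), np.float64(268.4))) [0.8301 0.2531]
('top', 'feeder', (np.float64(350.5), np.float64(294.4))) [-2.7262  2.8665]
('top', 'shaft', (np.float64(350.6), np.float64(299.3))) [-0.3303 -3.2176]
('top', 'pawl_pivot', (np.float64(399.7), np.float64(297.0))) [-1.178  -0.8146]
('top', 'pawl_lever', (np.float64(406.7), np.float64(294.6))) [-2.3198  0.7125]
('top', 'pawl_lever', (np.float64(304.3), np.float64(271.2))) [100.0802  24.1125]
('top', 'spoke_grip', (np.float64(303.6), np.float64(275.1))) [ 0.2876 -1.4526]
feeder [0.5252 0.0014 0.    ]
shaft [0.5252 0.0014 0.13  ]
pawl_pivot [ 0.5234 -0.0866  0.188 ]
pawl_lever [ 0.5234 -0.0874  0.266 ]
spoke_grip [0.5681 0.0916 0.1633]
bushing [0.6697 0.0971 0.02  ]
bushing [ 0.489  -0.0078  0.02  ]
tin [ 0.6377 -0.1774  0.03  ]
['grip_point_offset'] 0.0188
```

Run:
```python
from h import *
np.set_printoptions(precision=4,suppress=True)
Vs=[]
for i in range(4):
    V,e=fit([.5252,.0014,-.02,.3,.0]);Vs.append(V)
print(np.array(Vs));V=np.median(Vs,0);V[4]=0
out=[]
for c,(x0,y0,w,h) in(("side",(300,170,160,200)),("top",(280,240,150,140))):
    s=shot(c);k=4 if c=="side" else 5
    k=560/h;im=cv2.resize(s["pixels"][y0:y0+h,x0:x0+w,::-1].copy(),None,fx=k,fy=k,interpolation=cv2.INTER_CUBIC)
    x,y,yaw,sp,pw=V;C,S=np.cos(yaw),np.sin(yaw)
    W=lambda p:np.array([x+C*p[0]-S*p[1],y+S*p[0]+C*p[1],p[2]])
    def line(P,col):
        q=(proj(s,np.array([W(p) for p in P]))-[x0,y0]+.5)*k
        cv2.polylines(im,[np.int32(q)],False,col,1,cv2.LINE_AA)
    line([(0,-.088,.188),(0,-.088,.266)],(0,0,255))
    for dx in(-.007,.007):line([(dx,-.084,.22),(dx,-.084,.266),(dx,-.092,.266)],(0,255,255))
    for a in(sp,sp+2.0944,sp-2.0944):line([(.041,r*np.cos(a),.13+r*np.sin(a)) for r in(0,.115)],(255,0,255))
    t=np.linspace(0,6.3,60)
    for r in(.07,):line([(.009,r*np.cos(a),.13+r*np.sin(a)) for a in t],(255,255,0))
    line([(-.125,-.1,.014),(.045,-.1,.014),(.045,.1,.014),(-.125,.1,.014),(-.125,-.1,.014)],(0,128,255))
    cv2.imwrite(f"pics/ov_{c}.png",im)
print(get_obs()["time"])
```

```text
[[ 0.5289 -0.0063 -0.0449  0.1468 -0.0192]
 [ 0.5246 -0.0006 -0.0233  0.4402  0.0249]
 [ 0.5249 -0.0001 -0.0478  0.3369  0.0193]
 [ 0.5251 -0.0018 -0.0174  0.2426 -0.0495]]
4.25
```

View pics/ov_side.png

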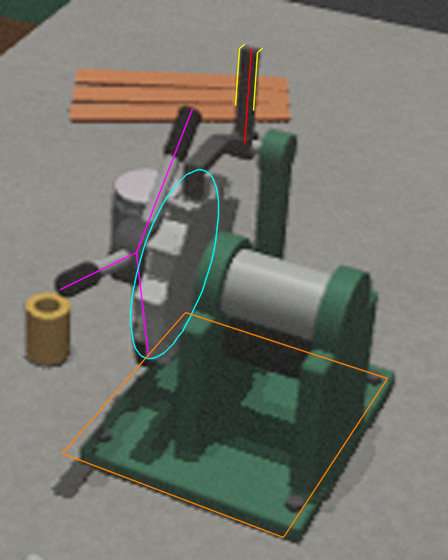

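View pics/ov_top.png

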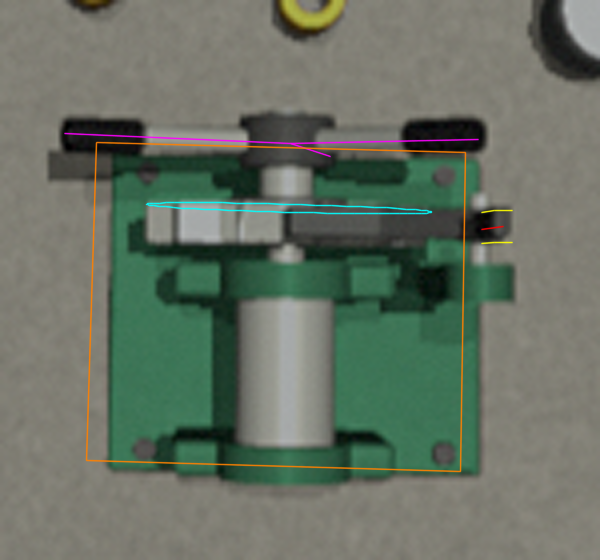

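```bash
cat > fit2.py <<'E'
from h import *
np.set_printoptions(precision=4,suppress=True)
S={c:shot(c) for c in("side","top")}
T=lambda u,v:("top",u/4+279.5,v/4+239.5)
D=lambda u,v:("side",u/2.8+299.5,v/2.8+169.5)
def pts(v):
    x,y,yaw,sp,x0=v;c,s=np.cos(yaw),np.sin(yaw)
    W=lambda *p:np.array([x+c*p[0]-s*p[1],y+s*p[0]+c*p[1],p[2]])
    g=lambda r,a:W(.041,r*np.cos(a),.13+r*np.sin(a))
    return [(T(110,470),W(x0,.1,.014)),(T(478,470),W(x0,-.1,.014)),(T(112,156),W(x0+.17,.1,.014)),
     (T(503,226),W(0,-.088,.266)),(T(62,135),g(.115,sp)),(T(485,135),g(.115,sp+2.094)),
     (D(248,47),W(0,-.088,.266)),(D(62,281),g(.115,sp)),(D(190,112),g(.115,sp+2.094)),
     (D(297,534),W(x0,.1,.014)),(D(394,373),W(x0,-.1,.014)),(D(82,452),W(x0+.17,.1,.014))]
f=lambda v:np.ravel([proj(S[k[0]],P)[0]-k[1:] for k,P in pts(v)])
r=least_squares(f,[.525,-.002,0,.28,-.125],loss="soft_l1",x_scale=.01)
print(r.x);print(f(r.x).reshape(-1,2));v=r.x
for k,P in pts(v)[3:6]:print(P)
E
python3 fit2.py; python3 -c "
from h import *;print(get_obs()['time'])"
```

```text
[ 0.526  -0.0048 -0.0054  0.3253 -0.13  ]
[[-2.5461  0.8087]
 [-0.9227  0.9106]
 [-2.83   -0.2232]
 [ 2.1966 -1.9211]
 [ 2.4172  0.601 ]
 [ 1.0414 -0.6231]
 [ 0.1457 -0.5697]
 [ 1.5788  0.6309]
 [ 0.2459 -1.413 ]
 [ 0.0682  0.1831]
 [-0.8315  0.2114]
 [-3.5019  0.8956]]
[ 0.5255 -0.0928  0.266 ]
[0.5676 0.1039 0.1668]
[ 0.5665 -0.0913  0.206 ]
4.35
```

Emit:
apply_moves:
  commands:
    - [0,0,0.14,0,0,0.05,0]
    - [0,0,0.28,0,0,0.1,0]
    - [0,0,0.42,0.03,0.035,0.11,0]
    - [0,0,0.56,0.06,0.07,0.11,0]
    - [0,0,0.7,0.09,0.105,0.11,0]

```text
time: 4.85
tool_pos: [0.3089, -0.3992, 0.3165]
ee_rot: [3.139, 0.001, 1.112]
wrist_force: [1.3, -0.4, 0.0]
width: 0.0578
finger_force: 0.0
```

Emit:
apply_moves:
  commands:
    - [0,0,0.12,0.03,0.035,0,0]
    - [0,0,0.24,0.06,0.07,0,0]
    - [0,0,0.36,0.09,0.105,0,0]
    - [0,0,0.46,0.12,0.14,0,0]
    - [0,0,0.46,0.15,0.175,0,0]

```text
time: 5.35
tool_pos: [0.4591, -0.2233, 0.3158]
ee_rot: [3.141, 0.001, 1.569]
wrist_force: [-0.4, -0.0, 0.3]
width: 0.0173
finger_force: 0.0
```

Emit:
apply_moves:
  commands:
    - [0,0,0,0.017,0.045,0,0]
    - [0,0,0,0.034,0.09,0,0]
    - [0,0,0,0.051,0.135,0,0]
    - [0,0,0,0.067,0.178,0,0]
    - [0,0,0,0.067,0.178,0,0]

```text
time: 5.85
tool_pos: [0.5262, -0.0419, 0.3152]
ee_rot: [3.141, -0.002, 1.576]
wrist_force: [0.0, -0.3, 0.3]
width: 0.0006
finger_force: 0.0
```

Emit:
apply_moves:
  commands:
    - [0,0,0,0,0,-0.03,0]
    - [0,0,0,0,0,-0.06,0]
    - [0,0,0,0,0,-0.072,0]
    - [0,0,0,0,-0.01,-0.072,0]
    - [0,0,0,0,-0.02,-0.072,0]

```text
time: 6.35
tool_pos: [0.5254, -0.0683, 0.2447]
ee_rot: [3.14, 0.001, 1.567]
wrist_force: [0.2, -0.5, 0.7]
width: 0.0006
finger_force: 0.0
```

Emit:
apply_moves:
  commands:
    - [0,0,0,0,-0.008,0,0]
    - [0,0,0,0,-0.016,0,0]
    - [0,0,0,0,-0.024,0,0]
    - [0,0,0,0,-0.032,0,0]
    - [0,0,0,0,-0.04,0,0]

```text
time: 6.85
tool_pos: [0.525, -0.1069, 0.243]
ee_rot: [-3.141, -0.001, 1.568]
wrist_force: [0.6, 4.2, -0.9]
width: 0.0001
finger_force: 1.7
```

```bash
cat > look.py <<'E'
import sys
from h import *
n=sys.argv[1];ims=[]
for c,(x0,y0,w,h) in(("side",(300,165,140,140)),("top",(280,240,150,140))):
    s=shot(c);ims.append(cv2.resize(s["pixels"][y0:y0+h,x0:x0+w,::-1],(400,400*h//w),interpolation=cv2.INTER_CUBIC))
H=max(i.shape[0] for i in ims);ims=[cv2.copyMakeBorder(i,0,H-i.shape[0],0,0,0) for i in ims]
cv2.imwrite(f"pics/{n}.png",np.hstack(ims));o=get_obs();print(o["time"],np.round(o["tool_pos"],4),np.round(o["wrist_force"],1))
E
python3 look.py a1
```

```text
6.95 [ 0.525  -0.1083  0.2431] [ 0.1  0.7 -0.5]
```

View pics/a1.png

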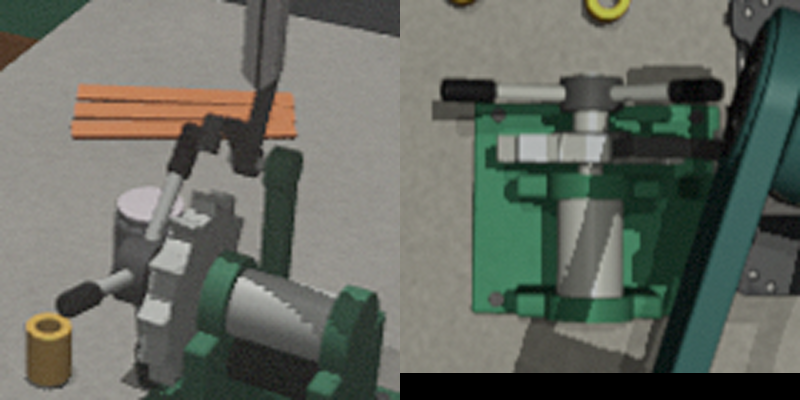

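The pawl is lifted: its nose stands clear of the teeth at about (195,140) in the crop and the lever leans outward. Now I'll go over to the spoke.

Emit:
apply_moves:
  commands:
    - [0,0,0,0,0.005,0.015,0]
    - [0,0,0,0,0.006,0.06,0]
    - [0,0,0,0.01,0.02,0.075,0]
    - [0,0,0,0.025,0.06,0.075,0]
    - [0,0,0,0.042,0.105,0.075,0]

```text
time: 7.45
tool_pos: [0.5681, -0.0024, 0.3217]
ee_rot: [3.136, 0.003, 1.564]
wrist_force: [0.4, -0.1, 0.0]
width: 0.0006
finger_force: 0.0
```

Emit:
apply_moves:
  commands:
    - [0,0,0,0,0.045,0,0]
    - [0,0,0,0,0.085,0,0]
    - [0,0,0,0,0.095,-0.03,0]
    - [0,0,0,0,0.095,-0.07,0]
    - [0,0,0,0,0.095,-0.11,0]

```text
time: 7.95
tool_pos: [0.5681, 0.0937, 0.2097]
ee_rot: [3.136, 0.002, 1.569]
wrist_force: [0.3, -0.4, -0.7]
width: 0.0005
finger_force: 0.0
```

Emit:
apply_moves:
  commands:
    - [0,0,0,0,0,-0.02,0]
    - [0,0,0,0,0,-0.034,0]
    - [0,0,0,0,0,-0.044,0]
    - [0,0,0,0,0,-0.052,0]
    - [0,0,0,0,0,-0.06,0]

```text
time: 8.45
tool_pos: [0.5686, 0.0936, 0.1504]
ee_rot: [3.137, -0.001, 1.568]
wrist_force: [-0.1, 2.2, 3.2]
width: 0.0005
finger_force: 1.5
```

Emit:
apply_moves:
  commands:
    - [0,0,0,0,0,-0.008,0]
    - [0,0,0,0,0,-0.015,0]
    - [0,0,0,0,0,-0.021,0]
    - [0,0,0,0,0,-0.025,0]
    - [0,0,0,0,0,-0.025,0]

```text
time: 8.95
tool_pos: [0.5668, 0.0926, 0.1226]
ee_rot: [-3.14, 0.001, 1.568]
wrist_force: [0.9, 0.3, 1.5]
width: 0.0004
finger_force: 0.6
```

```bash
python3 look.py a2
```

```text
9.05 [0.5664 0.0924 0.1228] [-0.3  0.2  0.4]
```

View pics/a2.png

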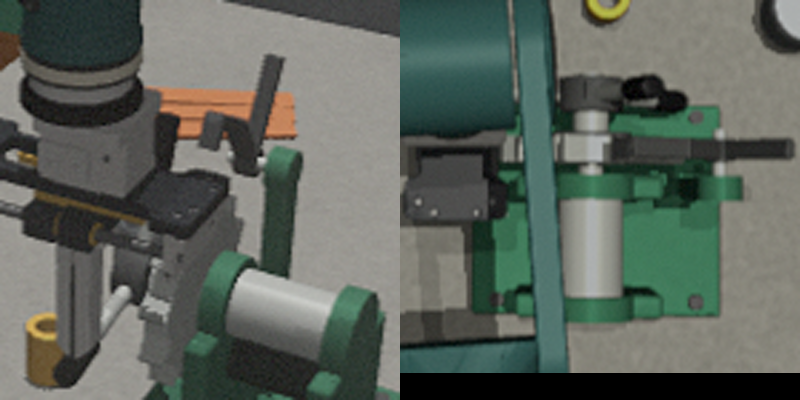

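The pawl is still lifted, with its lever leaning at about (265,100), and the finger rests on the lowered grip at about (80,355). I'll press about 3.5 mm more, then lift away.

Emit:
apply_moves:
  commands:
    - [0,0,0,0,0,-0.002,0]
    - [0,0,0,0,0,-0.0035,0]
    - [0,0,0,0,0,-0.0035,0]
    - [0,0,0,0,0,-0.0035,0]
    - [0,0,0,0,0,0.01,0]

```text
time: 9.55
tool_pos: [0.5655, 0.0931, 0.1312]
ee_rot: [-3.136, 0.0, 1.568]
wrist_force: [-1.0, -1.0, -0.8]
width: 0.0005
finger_force: 0.0
```

Emit:
apply_moves:
  commands:
    - [0,0,0,0,0,0.045,0]
    - [0,0,0,0,0,0.09,0]
    - [0,0,0,0,0,0.135,0]
    - [0,0,0,0,0,0.18,0]
    - [0,0,0,0,0,0.18,0]

```text
time: 10.05
tool_pos: [0.5693, 0.0935, 0.323]
ee_rot: [3.126, -0.001, 1.568]
wrist_force: [0.8, -0.0, 0.0]
width: 0.0004
finger_force: 0.0
```

Emit:
apply_moves:
  commands:
    - [0,0,0,-0.008,-0.048,0.005,0]
    - [0,0,0,-0.016,-0.096,0.005,0]
    - [0,0,0,-0.024,-0.144,0.005,0]
    - [0,0,0,-0.032,-0.192,0.005,0]
    - [0,0,0,-0.042,-0.24,0.005,0]

```text
time: 10.55
tool_pos: [0.5246, -0.1484, 0.3183]
ee_rot: [3.141, -0.0, 1.569]
wrist_force: [-0.4, 0.1, -0.3]
width: 0.0006
finger_force: 0.0
```

Emit:
apply_moves:
  commands:
    - [0,0,0,0,-0.03,0,0]
    - [0,0,0,0,-0.035,-0.02,0]
    - [0,0,0,0,-0.035,-0.055,0]
    - [0,0,0,0,-0.035,-0.072,0]
    - [0,0,0,0,-0.035,-0.072,0]

```text
time: 11.05
tool_pos: [0.5235, -0.1812, 0.2425]
ee_rot: [-3.135, -0.003, 1.568]
wrist_force: [-0.6, -0.1, 0.0]
width: 0.0004
finger_force: 0.0
```

```bash
python3 look.py a3
python3 - <<'E'
from h import *
F=[.5255,-.001,-.005]
s={c:shot(c) for c in("side","top")}
for c in s:
    for r in place_of(c,"spoke_grip")[:2]:
        f=lambda a:proj(s[c],model(F+[a,0])["spoke_grip"])[0]-r["pixel"]
        q=least_squares(lambda u:f(u[0]),[-.2]);print(c,r["score"],r["pixel"],q.x,q.fun)
print(get_obs()["time"])
E
```

```text
11.15 [ 0.5251 -0.1818  0.2467] [ 0.6 -0.   0.9]
side 0.66 [325.5, 291.6] [-0.18098527] [ 0.18919766 -0.02026829]
side 0.57 [284.0, 322.5] [-0.50629883] [ 44.08586958 -21.47370992]
top 0.67 [303.1, 274.7] [-0.10797634] [-0.28353301  0.7630185 ]
top 0.36 [430.4, 293.1] [-3.23208366] [-29.61591448 -18.22679964]
11.35
```

View pics/a3.png

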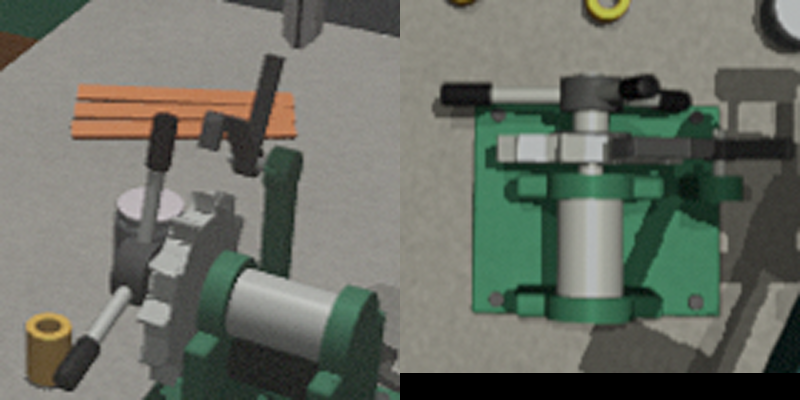

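Run:
```python
from h import *
s={c:shot(c) for c in("side","top")}
x,y,yaw=.5255,-.001,-.005;c,n=np.cos(yaw),np.sin(yaw)
W=lambda *p:np.array([x+c*p[0]-n*p[1],y+n*p[0]+c*p[1],p[2]])
g=lambda r,a:W(.041,r*np.cos(a),.13+r*np.sin(a))
for a in(-.14,-.18,-.22,-.26,-.30):
    f=lambda cam,P:np.round((proj(s[cam],P)[0]-([300,165] if cam=="side" else [280,240])+.5)*(400/140 if cam=="side" else 400/150)+([0,0] if cam=="side" else [400,0]))
    print(a,"hub",f("side",g(0,a)),"side tip",f("side",g(.115,a)),f("side",g(.075,a)),"up",f("side",g(.115,a+2.094)),f("side",g(.075,a+2.094)),"top",f("top",g(.115,a)),f("top",g(.115,a+2.094)))
```

```text
-0.14 hub [138. 272.] side tip [ 62. 376.] [ 89. 338.] up [169. 114.] [158. 170.] top [439.  96.] [662.  86.]
-0.18 hub [138. 272.] side tip [ 62. 381.] [ 90. 342.] up [167. 114.] [157. 170.] top [441.  97.] [656.  86.]
-0.22 hub [138. 272.] side tip [ 63. 386.] [ 90. 345.] up [164. 115.] [155. 171.] top [442.  97.] [650.  86.]
-0.26 hub [138. 272.] side tip [ 64. 390.] [ 91. 348.] up [162. 116.] [153. 171.] top [444.  97.] [643.  86.]
-0.3 hub [138. 272.] side tip [ 65. 394.] [ 91. 350.] up [159. 117.] [151. 172.] top [446.  98.] [637.  86.]
```

Emit:
apply_moves:
  commands:
    - [0,0,0,0,0.02,0,0]
    - [0,0,0,0,0.036,0,0]
    - [0,0,0,0,0.046,0,0]
    - [0,0,0,0,0.056,0,0]
    - [0,0,0,0,0.064,0,0]

```text
time: 11.95
tool_pos: [0.5255, -0.1176, 0.2474]
ee_rot: [3.14, 0.001, 1.568]
wrist_force: [1.2, -3.8, 2.0]
width: 0.0007
finger_force: 1.3
```

Emit:
apply_moves:
  commands:
    - [0,0,0,0,0.004,0,0]
    - [0,0,0,0,0.008,0,0]
    - [0,0,0,0,0.011,0,0]
    - [0,0,0,0,0.013,0,0]
    - [0,0,0,0,0.014,0,0]

```text
time: 12.45
tool_pos: [0.525, -0.1038, 0.2462]
ee_rot: [-3.141, -0.0, 1.568]
wrist_force: [0.3, -1.6, 1.1]
width: 0.0004
finger_force: 1.3
```

Emit:
apply_moves:
  commands:
    - [0,0,0,0,0.001,0,0]
    - [0,0,0,0,0.002,0,0]
    - [0,0,0,0,0.003,0,0]
    - [0,0,0,0,0.004,0,0]
    - [0,0,0,0,0.004,0,0]

```text
time: 12.95
tool_pos: [0.525, -0.1035, 0.2463]
ee_rot: [-3.141, 0.007, 1.564]
wrist_force: [-0.3, -10.2, 0.0]
width: 0.0006
finger_force: 5.1
```

Emit:
apply_moves:
  commands:
    - [0,0,0,0,0.001,0,0]
    - [0,0,0,0,0.002,0,0]
    - [0,0,0,0,0.003,0,0]
    - [0,0,0,0,0.003,0,0]
    - [0,0,0,0,0.003,0,0]

```text
time: 13.45
tool_pos: [0.525, -0.1034, 0.2464]
ee_rot: [3.142, 0.012, 1.561]
wrist_force: [-0.5, -15.8, 0.4]
width: 0.0007
finger_force: 8.2
```

Emit:
apply_moves:
  commands:
    - [0,0,0,0,-0.02,0,0]
    - [0,0,0,0,-0.05,0,0]
    - [0,0,0,0,-0.08,0.03,0]
    - [0,0,0,0,-0.12,0.06,0]
    - [0,0,0,0,-0.12,0.06,0]

```text
time: 13.95
tool_pos: [0.5258, -0.2207, 0.3099]
ee_rot: [3.136, 0.003, 1.563]
wrist_force: [0.3, 0.3, 0.2]
width: 0.0007
finger_force: 0.0
```

```bash
python3 look.py a4
```

```text
14.05 [ 0.5252 -0.2169  0.3064] [ 0.3  0.9 -0.3]
```

View pics/a4.png

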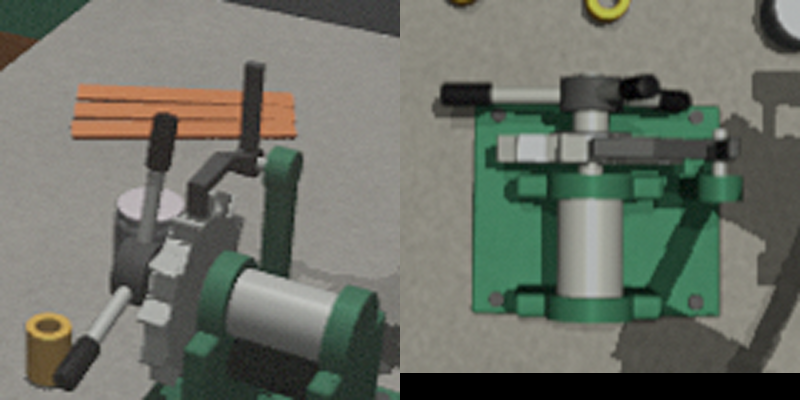

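The lever now stands upright and the nose is down among the teeth. I'll compare the pawl pixels with the first picture, where the pawl was fully down.

Run:
```python
from h import *
s=shot("side")["pixels"][:,:,::-1].copy();a=cv2.imread("pics/side0.png")
def reg(A,B,x0,y0,x1,y1):
    t=A[y0:y1,x0:x1];w=B[y0-5:y1+5,x0-5:x1+5]
    U=8;t=cv2.resize(t,None,fx=U,fy=U,interpolation=3);w=cv2.resize(w,None,fx=U,fy=U,interpolation=3)
    m=cv2.matchTemplate(w,t,cv2.TM_SQDIFF_NORMED);_,_,l,_=cv2.minMaxLoc(m);return np.array(l)/U-5, m.min()
print(reg(a,s,382,186,394,200),reg(a,s,364,222,384,236))
F=[.5255,-.001,-.005]
from h import model
q=shot("side");print([proj(q,model(F+[0,p])["pawl_lever"])[0] for p in(0,.05,.1)])
A=np.hstack([cv2.resize(i[170:270,330:430],(400,400),interpolation=2) for i in(a,s)]);cv2.imwrite("pics/cmp.png",A)
```

```text
(array([0., 0.]), np.float32(0.0017947109)) (array([0., 0.]), np.float32(0.06857957))
[array([387.71376495, 186.50671882]), array([388.46264731, 185.7981023 ]), array([389.19933819, 185.18338633])]
```

View pics/cmp.png

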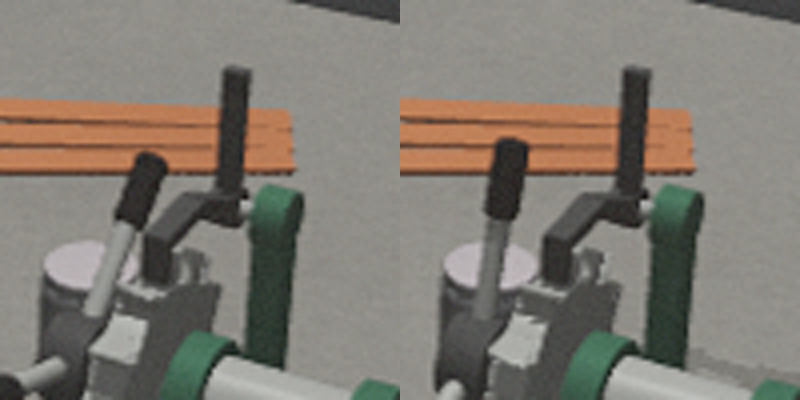

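The pawl sits exactly where it did at the start, fully down: there's no pixel shift at the lever (235,70) or the nose (155,270). The teeth show the same phase and the spoke has moved on by one notch.

```bash
python3 -c "
from bench import *
print(close_job())"
```

```text
the job is handed in; nothing more can be done
None
```

The job is handed in: I tipped the pawl clear, pressed the spoke to turn the wheel back one notch (about -0.42 rad, in the -0.51 to -0.37 range), and pushed the lever upright so the pawl is fully down, with the arm clear at about 14 s.

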